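Open the sample case and set the calliper tweezers over the chip

ROBOT

A 6-joint arm with a two-finger parallel gripper is mounted at the origin on the work surface. World frame = base frame: x ahead of the robot, y to its left, z up, the work surface at z = 0. Lengths are in m, angles in rad, forces in N, time in s.
With the tool pointing down it reaches from about 0.375 to 0.9 m from the base axis. Payload 3.1 kg.
Tool frame: the origin (TCP) lies at the very end of the fingers, on their centre line; the grasp point (between the pads) lies 19 mm behind it; y points along the fingers, z is the direction in which the jaws open and shut, and the axes are right-handed (so a half turn about y gives the same grasp; the last joint's range is limited). The gripper opens to 85 mm and grips with 20 to 120 N. Pads are 22 mm wide; open, the fingers measure 114 mm over their backs; the gripper's body (76 mm by 85 mm) begins 54 mm behind the grasp point. The pads swing forward as they close: fully open they stand 13 mm farther back than shut.
Start: joints at [-1.496, 0.527, 1.433, -0, 1.181, -0.178], TCP at [0.156, -0.605, 0.231] pointing down, gripper open.
Joint ranges: [-3.08, 3.08], [-0.75, 2.2], [0.22, 2.44], [-1.43, 4.57], [0, 2.65], [-2.85, 2.85]. Speed limits (rad/s): [2.79, 2.79, 3.14, 3.14, 3.14, 3.14].

INTERFACE

Orientations are given as a unit quaternion [w, x, y, z].
In Python, from workcell import get_state, get_image, camera_model, sign_off gives the robot as it stands.
- The arm moves only by the tool arm_command, never from a script. Its argument "rows" is a list of rows, each a list of 4 numbers: the shift along the tool's x, y, z in m, then the turn about the tool's y in rad. In form: [[dx, dy, dz, yaw], ...]. A call has 1 to 5 rows; each row is the pose to reach, as a shift and turn from the pose commanded when the call began, along the tool's axes at that moment; what a row does not reach only later rows make up. A row lasts 1/12 s, in which the tool goes at most 41.7 mm and 7.16 degrees, less where a joint would pass 70% of its speed; a pose out of reach is approached as far as the arm can. A call with a gripper value outside its range is refused whole. "claw" is the closure, from 0 (fully open) to 1 (shut), set as the call begins (left out, the last holds). The fingers move at their own pace and stop on an object; "grip_force" is the grip in N (left out, the last holds). Time passes only in rows, so rows that repeat a pose let the fingers close. It gives the time, the measured TCP pose, the force and the opening at its end, in the units of the state.
- get_state(): the state, without advancing time (a new reading comes with each control period).
- get_image(name): name is "scene" or "top"; returns the picture (420x560x3 uint8, blue, green, red); there is no depth.
- camera_model(name): a dict with "fx", "fy", "cx", "cy" (pixels), "eye" and "rotation" of the camera in the world. Camera axes: x right, y down, z forward; pixel columns grow to the right and rows downward; lengths in m; the calibration is good to about 2 mm. A picture is of the moment at which its call begins. camera_model takes no time and is no camera call.
- sign_off(): hands the job in, once; it reports no verdict.
The state is a dict: "time_s": time; "q": joint angles; "joint_velocities": joint speeds; "effort": joint torques, N m; "position": TCP position; "orientation": TCP orientation; "wrist_force": force on the tool from outside, world axes, zero at the start; "ft_torque": the same for the moment, N m; "opening": finger opening in m.
Only numpy, scipy, OpenCV 4.12 (cv2) and the standard library are available. Lean on these libraries where they do the work, as an engineer would, in place of code of your own. Each camera call takes 0.05 s, during which the arm holds its last target. There are 200 camera calls.

TASK

Lever the blue cover of the grey sample case right open (nearly upright or beyond) with the blade of the orange spatula, keeping the gripper itself off the cover, then lay the spatula down on its rest or on the table. Then pick up the sprung tweezers, squeeze them until the black index on the moving arm stands level with the red mark on the scale, and finish while still holding them so, steady, with both tips over the middle of the open case, a few centimetres above its rim and touching nothing. Leave the other things on the table where they are.

Things in the scene. Friction and masses are not known exactly. Their poses are not given: they have to be found in the camera images.
- case: Grey open plastic sample case, fixed to the table, 90 mm (x) x 100 mm (y) x 40 mm high; origin at the centre of its underside; its front is its -x side, facing the robot. The cover is hinged along its +x rim. The case stands between the two rests, turned by up to 0.25 rad.
- chip (a point): Middle of the case, on the small dark 11 mm sample chip on the yellow pad inside, 15 mm above the table.
- case_hinge (a point): Middle of the cover's hinge line: on the case's +x rim, 41 mm above the table; the hinge runs along the case's y axis.
- cover_lip (a point): Middle of the lower front edge of the blue cover (4 mm thick plate, 100 mm wide, 105 mm from hinge to front edge). Shut, the cover lies with its underside 41 mm above the table and its front (white strip) overhangs the case's front wall by 15 mm: the blade goes under this lip. Axes turn with the cover.
- cover (a joint): Opening angle of the blue cover, rad: 0 shut, growing as its front rises, at most 1.9. 80 g, stiff hinge: it stays where it is left; about 1 N at the lip lifts it.
- spatula: Loose flat steel spatula, 190 mm long, 50 g, lying along its x axis on the black rest; orange handle 13 mm wide, 14 mm high from x = -95 to +10 mm; steel blade 15 mm wide, 2.5 mm thick from x = +10 to +95 mm, level with the underside of the handle. Origin on its underside at mid length.
- spatula_tip (a point): Middle of the blade's front end.
- spatula_grip (a point): Good place to grip the spatula, near its balance point: on the handle, 7 mm above its underside, 15 mm behind the origin; gripped across y (13 mm wide).
- spatula_rest: Black fixed rest of the spatula: two cross bars 12 mm (x) x 75 mm (y), 22 mm high, at x = -70 and +70 mm, joined by a strip 3 mm thick. Origin at the centre of its underside. The two rests may be swapped between left and right.
- tweezers: Loose sprung tweezers, 190 mm long, 70 g, flat on the green rest, tips to +x, pivot at x = -90 mm, origin on the underside. Two arms 10 mm high spread either side of the x axis: the +y arm is rigid with this body and carries a white scale bar across both arms (x = +50 mm, top 14 mm up); the -y arm is the moving one.
- tweezers_grip (a point): Midway between the two black rubber grip studs at mid length, above the origin, 8 mm above the underside: grip here, across y. Studs: upright round, 16 mm diameter, 15 mm high from the underside, outer faces 38 mm apart when open; the rest's bars leave room beside and below them.
- tweezers_rest: Green fixed rest of the tweezers, same shape as the black one.
- jaw (a joint): Closing angle of the moving arm, rad: 0 sprung fully open (gap of 32 mm between the tips), 0.18 tips shut. The spring needs about 3 N at the studs to start and 6 to 7 N near shut. It turns about the pivot, 90 mm behind the studs and 180 mm behind the tips.
- mark (a point): Point of the red mark, on top of the scale bar, 148 mm ahead of the pivot; its place along the bar differs from start to start and stays by friction. Axes as the tweezers'.
- index (a point): Top of the black index fin on the moving arm, 148 mm from the pivot: it moves towards +y of the tweezers as they are squeezed, and passes just in front of the scale bar beside the red mark. Level with the mark means that the two have the same y in the tweezers' axes.
- fixed_tip (a point): Inner face of the tip of the rigid arm.
- moving_tip (a point): Inner face of the tip of the moving arm.
- rack: Bystander: orange tube rack 80 x 120 x 45 mm.
- vial: Bystander: vial with a red cap, 26 mm diameter, 55 mm high.
- dish: Bystander: glass dish, 86 mm diameter, 14 mm high.
- carton: Bystander: small open cardboard box 70 x 90 x 35 mm.
- scoop: Bystander: metal spoon with a wooden handle, 140 mm long.
- post: Bystander: lens on a short black post, 80 mm high.
- weight: Bystander: brass weight, 32 mm diameter, 30 mm high.
There are look-alikes about, which are no part of the job. Leave any yellow look-alike of the tweezers alone.

How it is judged:
On the way, in this order (a step that is already met when the one before it is completed fails the run):
1. the cover is being lifted by the spatula (value of joint cover above 0.2 rad and contact force between spatula and cover above 0.05 N), for 0.05 s.
2. the cover is open past 1.15 rad (value of joint cover above 1.15 rad), for 0.2 s.
3. the spatula is laid down and let go, and the tweezers are lifted off their rest (height (world z) of spatula below 0.04 m and contact force between the fingers and spatula below 0.05 N and height (world z) of tweezers above 0.04 m and contact force between the fingers and tweezers above 0.5 N), for 0.2 s.
At the end, for the whole second after the job is handed in: Cover past 1.15 rad; spatula flat and still on rest or table (origin under 40 mm), untouched; tweezers held still in the fingers, index within 2 mm of the mark, both tips within 35 mm (level) of the case middle and 48 to 130 mm above the table, not touching case or cover (value of joint cover above 1.15 rad and height (world z) of spatula below 0.04 m and angle between spatula's own z axis and vertical below 0.3 rad and linear speed of each of spatula, tweezers below 0.02 m/s and contact force between the arm and spatula below 0.05 N and y of index in the frame of mark between -0.002 and 0.002 m and velocity of joint jaw between -0.05 and 0.05 rad/s and contact force between the fingers and tweezers above 0.5 N and horizontal distance between each of fixed_tip, moving_tip and chip below 0.035 m and height (world z) of fixed_tip between 0.048 and 0.13 m and height (world z) of moving_tip between 0.048 and 0.13 m and contact force between tweezers and case below 0.05 N); the arm keeps its last pose, push and grip.
It fails at once if the gripper or arm touches the cover (contact force between the arm and cover above 0.5 N).
It fails at once if a bystander is moved by more than 20 mm (distance of any of rack, vial, dish, carton, scoop, post, weight from where it was at the start of the episode above 0.02 m).
It also fails if it takes over 58 s, if anything falls off the work surface, if the arm or the gripper's body presses on something with over 40 N, if the wrist force passes 120 N, or if a joint passes its speed limit or range.

## Working session

There is one attempt and no reset: what is moved stays moved. The work goes in short steps, Python scripts to look and compute and a tool call to move; the robot and the scene stay as the last step left them, time stands still between calls to the robot, and variables do not carry over. Pictures are saved under pics/ and viewed, about 8 in all and at most 12, crops included, and the job is handed in when it is done.

Besides the shell and the picture viewer there is one more tool, called as name(argument=value, ...), one argument or row to a line, values as JSON. arm_command: Moves the arm, as the interface text tells. Its arguments: {"type":"object","properties":{"rows":{"type":"array","items":{"type":"array","items":{"type":"number"}}},"claw":{"type":"number"},"grip_force":{"type":"number"}},"required":["rows"]}

```bash
mkdir -p pics
cat > h.py <<'E'
import numpy as np, cv2
from workcell import get_state, get_image, camera_model, sign_off
from scipy.spatial.transform import Rotation as R
def ray(cam,u,v):
    m=camera_model(cam); d=np.array([(u-m['cx'])/m['fx'],(v-m['cy'])/m['fy'],1.]); return np.array(m['eye']),np.array(m['rotation'])@d
def onz(cam,u,v,z):
    e,d=ray(cam,u,v); return e+d*(z-e[2])/d[2]
def proj(cam,p):
    m=camera_model(cam); c=np.array(m['rotation']).T@(np.array(p)-m['eye']); return np.array([m['fx']*c[0]/c[2]+m['cx'],m['fy']*c[1]/c[2]+m['cy']])
def tool():
    s=get_state(); q=s['orientation']; return np.array(s['position']),R.from_quat([q[1],q[2],q[3],q[0]]).as_matrix()
def delta(target): # world target TCP -> tool shift
    p,M=tool(); return M.T@(np.array(target)-p)
E
python3 - <<'E'
from h import *
a=get_image('top');b=get_image('scene')
cv2.imwrite('pics/top.png',a);cv2.imwrite('pics/scene.png',b)
for c in('top','scene'):
    m=camera_model(c);print(c,m)
print(tool()); print(get_state())
E
```

```text
top {'fx': 502.2510814398994, 'fy': 502.2510814398994, 'cx': 283.26145720580416, 'cy': 211.54833834383288, 'eye': array([ 0.25397951, -0.01358431,  1.4769432 ]), 'rotation': array([ 0.05880244, -0.70415801,  0.70463938, -0.06470782])}
scene {'fx': 381.4124024183217, 'fy': 381.4124024183217, 'cx': 275.99394804172226, 'cy': 207.00604537542935, 'eye': array([ 1.24578721, -0.01586346,  0.79174054]), 'rotation': array([-0.27714937,  0.66160208,  0.64184177, -0.27112739])}
(array([ 0.1563114 , -0.60448811,  0.23043324]), array([[-9.68213501e-01, -1.31944044e-04,  2.50125165e-01],
       [-2.50124948e-01,  1.93029839e-03, -9.68211642e-01],
       [-3.55066446e-04, -9.99998128e-01, -1.90194346e-03]]))
{'time_s': 0.1, 'q': array([-1.49648898e+00,  5.28381029e-01,  1.43375347e+00,  1.26721291e-05,
        1.18139292e+00, -1.78507137e-01]), 'joint_velocities': array([ 0.00032759, -0.00159539, -0.00219933, -0.00093569,  0.00017936,
       -0.00029595]), 'effort': array([-6.57781652e-05, -4.43304241e+01, -1.78586680e+01, -2.10934577e-04,
        3.85172243e-03,  2.06181721e-05]), 'position': array([ 0.1563114 , -0.60448811,  0.23043324]), 'orientation': array([ 0.08918359, -0.08910407,  0.70214773, -0.70078193]), 'wrist_force': array([-0.13207685,  0.50778378, -0.5658641 ]), 'ft_torque': array([0.0052508 , 0.04040044, 0.02402369]), 'opening': 0.08520329909268935}
```

View pics/top.png

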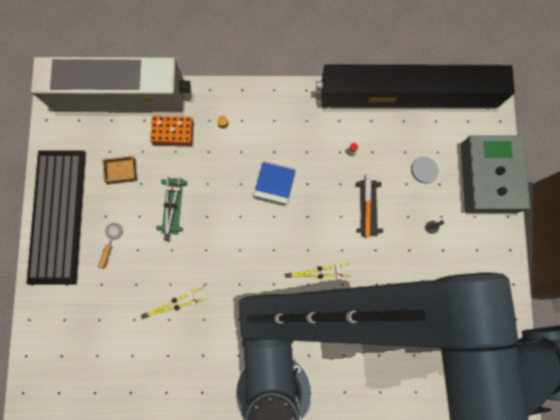

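View pics/scene.png

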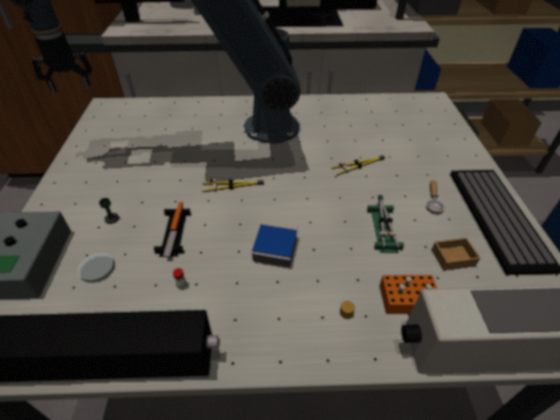

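Run:
```python
s=open('h.py').read()
s=s.replace("np.array(m['rotation'])","Q(m['rotation'])").replace("def ray","def Q(q): return R.from_quat([q[1],q[2],q[3],q[0]]).as_matrix()\ndef ray",1)
open('h.py','w').write(s)
from h import *
a=cv2.imread('pics/top.png');b=cv2.imread('pics/scene.png')
print(proj('top',[0,0,0]),proj('scene',[0,0,0]))
def rect(cam,im,lo,hi,roi,z,name):
    x0,y0,x1,y1=roi; m=cv2.inRange(cv2.cvtColor(im[y0:y1,x0:x1],cv2.COLOR_BGR2HSV),lo,hi)
    ys,xs=np.nonzero(m); P=np.array([onz(cam,x+x0,y+y0,z)[:2] for x,y in zip(xs,ys)],np.float32)
    r=cv2.minAreaRect(P*1000); w,V=np.linalg.eigh(np.cov(P.T)); v=V[:,1]*np.sign(V[0,1])
    t=(P-P.mean(0))@v
    print(cam,name,len(xs),P.mean(0).round(4),'rect c',np.round(r[0]),np.round(r[1]),round(r[2],1),'axis',round(float(np.arctan2(v[1],v[0])),3),'ends',P.mean(0)+v*t.min(),P.mean(0)+v*t.max())
for cam,im,A,B,C in(('top',a,(245,150,305,210),(350,165,385,245),(150,165,195,250)),('scene',b,(240,215,310,270),(145,195,200,262),(360,190,410,255))):
    rect(cam,im,(105,120,60),(130,255,255),A,.045,'blue')
    rect(cam,im,(5,150,120),(20,255,255),B,.036,'orange')
    rect(cam,im,(0,0,0),(180,140,55),B,.022,'black')
    rect(cam,im,(50,60,20),(90,255,255),C,.022,'green')
c=cv2.resize(np.hstack([a[165:250,150:200],a[165:250,250:300],a[165:250,345:395]]),None,fx=5,fy=5,interpolation=cv2.INTER_CUBIC)
cv2.imwrite('pics/crop.png',c);print(c.shape)
```

```text
[274.20492998 392.1728272 ] [271.24518857 126.38616117]
top blue 906 [ 0.6019 -0.0012] rect c [602.  -1.] [96. 83.] 75.7 axis 1.33 ends [ 0.59048933 -0.04753964] [0.61329982 0.04549242]
top orange 187 [ 0.4887 -0.2713] rect c [ 490. -271.] [ 15. 101.] 88.2 axis -0.07 ends [ 0.4393071  -0.26779056] [ 0.54033126 -0.27490203]
top black 8 [ 0.5765 -0.2736] rect c [ 572. -266.] [35. 69.] 57.0 axis -0.488 ends [ 0.53813407 -0.25320479] [ 0.59852188 -0.28525885]
top green 401 [0.5203 0.2964] rect c [529. 303.] [ 70. 162.] 86.4 axis -0.048 ends [0.44777386 0.2998806 ] [0.60921394 0.29210711]
scene blue 996 [ 0.6057 -0.002 ] rect c [604.  -2.] [98. 88.] 76.2 axis 1.226 ends [ 0.58792531 -0.0515607 ] [0.62346065 0.04736789]
scene orange 88 [ 0.4962 -0.2732] rect c [ 495. -274.] [11. 94.] 86.8 axis -0.055 ends [ 0.4483175  -0.27055743] [ 0.54170644 -0.27568242]Traceback (most recent call last):
  File "<stdin>", line 16, in <module>
  File "<stdin>", line 9, in rect
  File "h.py", line 8, in onz
    e,d=ray(cam,u,v); return e+d*(z-e[2])/d[2]
        ~~~^^^^^^^^^
  File "h.py", line 6, in ray
    m=camera_model(cam); d=np.array([(u-m['cx'])/m['fx'],(v-m['cy'])/m['fy'],1.]); return np.array(m['eye']),Q(m['rotation'])@d
ValueError: time passes only in moves, steps and waits
```

Run:
```python
import re
s=open('h.py').read()
s=s.replace("def Q(","_c={}\n_cm=camera_model\ndef camera_model(n):\n    if n not in _c: _c[n]=_cm(n)\n    return _c[n]\ndef Q(",1)
open('h.py','w').write(s)
from h import *
a=cv2.imread('pics/top.png');b=cv2.imread('pics/scene.png')
def pts(cam,im,lo,hi,roi,z):
    x0,y0,x1,y1=roi; m=cv2.inRange(cv2.cvtColor(im[y0:y1,x0:x1],cv2.COLOR_BGR2HSV),lo,hi)
    ys,xs=np.nonzero(m); return np.array([onz(cam,x+x0,y+y0,z)[:2] for x,y in zip(xs,ys)],np.float32)
for cam,im,roi in(('top',a,(150,165,195,250)),('scene',b,(360,190,410,255))):
    P=pts(cam,im,(50,60,20),(90,255,255),roi,.022); print(cam,'green',len(P),cv2.minAreaRect(P*1000))
c=cv2.resize(np.hstack([a[165:250,150:200],a[165:250,250:300],a[165:250,345:395]]),None,fx=5,fy=5,interpolation=cv2.INTER_CUBIC)
d=cv2.resize(b[190:262,360:412],None,fx=8,fy=8,interpolation=cv2.INTER_CUBIC)[:425]
d=cv2.resize(b[190:260,360:412],(316,425),interpolation=cv2.INTER_CUBIC)
c=np.hstack([c[:, :480],d]);cv2.imwrite('pics/crop.png',c);print(c.shape)
```

```text
top green 401 ((528.9947509765625, 303.4967041015625), (70.39151000976562, 161.5389862060547), 86.40274810791016)
scene green 482 ((547.8129272460938, 299.487548828125), (69.69639587402344, 167.78858947753906), 86.71101379394531)
(425, 796, 3)
```

View pics/crop.png

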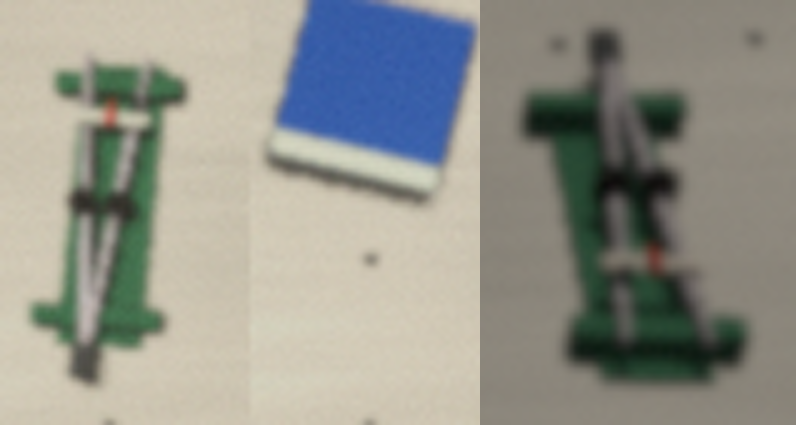

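```bash
cat >> h.py <<'E'
def psi():
    p,M=tool(); return np.arctan2(-M[1,0],-M[0,0])
def go(target,ps): # print tool shift & yaw for world target and spatula-heading ps
    print('shift',delta(target).round(4),'yaw',round(float(psi()-ps),4))
E
python3 - <<'E'
from h import *
L=onz('top',253.6,196,.045);Rr=onz('top',286.4,204,.045);print('lip corners',L,Rr,'mid',(L+Rr)/2,'yaw',np.arctan2(*(Rr-L)[[0,1]])+np.pi)
for u,v in((319,0),(475,25)): print('hinge corner',onz('top',250+(u-250)/5-.0,165+v/5,.045))
f=lambda u,v,z:onz('top',150+u/5,165+v/5,z).round(4)
print('pivot',f(85,350,.032),'tips',f(92,60,.032),f(147,65,.032),'studs',f(82,200,.037),f(122,206,.037),'mark',f(110,112,.036))
print('blade tip',onz('top',367.5,176,.0245),'post',onz('top',433,227,.06))
go([.5165,-.273,.1],-.06)
E
```

```text
lip corners [0.55294242 0.06047836 0.045     ] [ 0.52925771 -0.03491217  0.045     ] mid [0.54110006 0.0127831  0.045     ] yaw 0.24337051884698457
hinge corner [0.64609339 0.03130383 0.045     ]
hinge corner [ 0.63100146 -0.06044239  0.045     ]
pivot [0.4404 0.3105 0.032 ] tips [0.6128 0.313  0.032 ] [0.6098 0.2805 0.032 ] studs [0.5278 0.3145 0.037 ] [0.5242 0.2911 0.037 ] mark [0.5805 0.3004 0.036 ]
blade tip [ 0.61814934 -0.27698318  0.0245    ] post [ 0.45955225 -0.45333684  0.06      ]
shift [-0.4316  0.131  -0.2306] yaw 0.3128
```

arm_command(
  rows=[
    [-0.036,0,-0.019,0.08],
    [-0.072,0,-0.038,0.16],
    [-0.108,0,-0.057,0.24],
    [-0.144,0,-0.076,0.313],
    [-0.144,0,-0.076,0.313],
  ],
  claw=0.2,
  grip_force=80,
)

```text
time_s: 0.52
position: [0.2809, -0.4888, 0.2306]
orientation: [-0.02, 0.02, 0.709, -0.704]
wrist_force: [0.3, -0.2, -0.6]
opening: 0.068
```

```bash
python3 -c "
from h import *
print(tool()[0],psi(),get_state()['opening']);go([.518,-.273,.1],-.06)"
```

```text
[ 0.28094516 -0.48883833  0.23062563] -0.056695217822665 0.06804419495985876
shift [-0.2243  0.1323 -0.228 ] yaw 0.0033
```

arm_command(
  rows=[
    [-0.025,0,-0.025,0],
    [-0.05,0,-0.05,0],
    [-0.075,0.01,-0.075,0],
    [-0.1,0.02,-0.1,0],
    [-0.125,0.03,-0.125,0],
  ],
  claw=0.45,
)

```text
time_s: 0.93
position: [0.4099, -0.3771, 0.2009]
orientation: [0.021, -0.021, -0.707, 0.707]
wrist_force: [0.0, -0.6, 0.1]
opening: 0.0467
```

arm_command(
  rows=[
    [-0.025,0.02,-0.026,0],
    [-0.05,0.04,-0.052,0],
    [-0.075,0.06,-0.078,0],
    [-0.099,0.08,-0.103,0],
    [-0.099,0.09,-0.103,0],
  ],
)

```text
time_s: 1.35
position: [0.5167, -0.2763, 0.1087]
orientation: [-0.02, 0.019, 0.708, -0.706]
wrist_force: [-0.2, 0.7, 0.5]
opening: 0.0474
```

```bash
python3 -c "
from h import *
print(tool()[0],psi(),get_state()['opening']);go([.518,-.273,.01],-.06)
a=get_image('top');b=get_image('scene')
c=np.hstack([cv2.resize(a[150:250,330:430],(400,400),interpolation=2),cv2.resize(b[160:260,125:225],(400,400),interpolation=2)])
cv2.imwrite('pics/s1.png',c)"
```

```text
[ 0.51667593 -0.27627617  0.10874083] -0.05435835590782968 0.04740211451006845
shift [-0.0013  0.0988 -0.003 ] yaw 0.0056
```

View pics/s1.png

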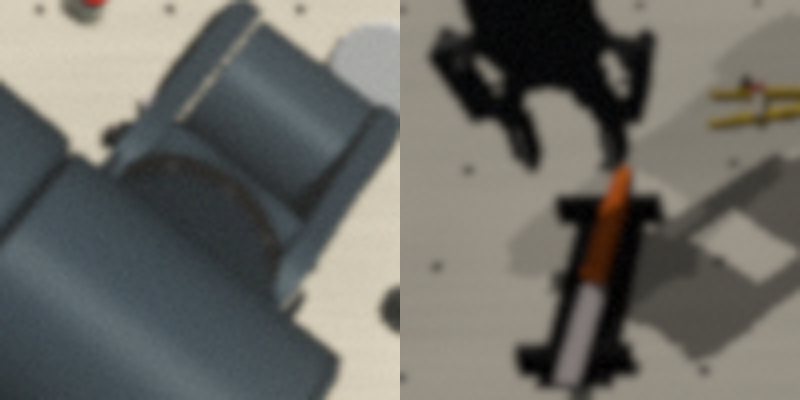

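arm_command(
  rows=[
    [-0.001,0.03,-0.003,0.005],
    [-0.001,0.06,-0.003,0.005],
    [-0.001,0.085,-0.003,0.005],
    [-0.001,0.098,-0.003,0.005],
    [-0.001,0.098,-0.003,0.005],
  ],
)

```text
time_s: 1.87
position: [0.5131, -0.2787, 0.0113]
orientation: [-0.025, 0.022, 0.708, -0.706]
wrist_force: [-0.3, -0.4, -0.6]
opening: 0.0472
```

arm_command(
  rows=[
    [0,0,0,0],
    [0,0,0,0],
    [0,0,0,0],
    [0,0,0,0],
    [0,0,0,0],
  ],
  claw=1,
  grip_force=80,
)

```text
time_s: 2.28
position: [0.5162, -0.2797, 0.0154]
orientation: [0.022, -0.024, -0.706, 0.708]
wrist_force: [-1.0, -1.4, 6.6]
opening: 0.0111
```

```bash
python3 -c "
from h import *
print(tool()[0],psi(),get_state()['opening'],get_state()['wrist_force'])"
```

```text
[ 0.51621308 -0.27965658  0.0153637 ] -0.06486107311610227 0.011075204477107777 [-0.97496601 -1.39531009  6.58251081]
```

arm_command(
  rows=[
    [0,-0.02,0,0],
    [0,-0.05,0,0],
    [0,-0.08,0,0],
    [0,-0.11,0,0],
    [0,-0.11,0,0],
  ],
)

```text
time_s: 2.7
position: [0.5187, -0.2808, 0.1298]
orientation: [0.019, -0.026, -0.704, 0.709]
wrist_force: [0.2, 0.3, -0.3]
opening: 0.0113
```

```bash
python3 -c "
from h import *
p,M=tool();print(p,psi(),get_state()['opening'],get_state()['wrist_force'])
a=get_image('top');b=get_image('scene')
c=np.hstack([cv2.resize(a[140:240,330:430],(400,400),interpolation=2),cv2.resize(b[150:270,125:245],(400,400),interpolation=2)])
cv2.imwrite('pics/s2.png',c)
ps=psi();e=np.array([np.cos(ps),np.sin(ps),0])
print('expected tip px',proj('top',p+e*.11+[0,0,.012]),proj('scene',p+e*.11+[0,0,.012]),'handle front',proj('scene',p+e*.025+[0,0,.012]))
h=np.array([.643,-.0125,0]);y=-.243;ce=np.array([np.cos(y),np.sin(y),0])
"
```

```text
[ 0.51868776 -0.28080564  0.12977496] -0.06464491570240348 0.011281684475372835 [ 0.24744772  0.31038136 -0.32379204]
expected tip px [378.75244486 161.97573893] [152.66629618 223.78058119] handle front [161.75931668 198.88842149]
```

View pics/s2.png

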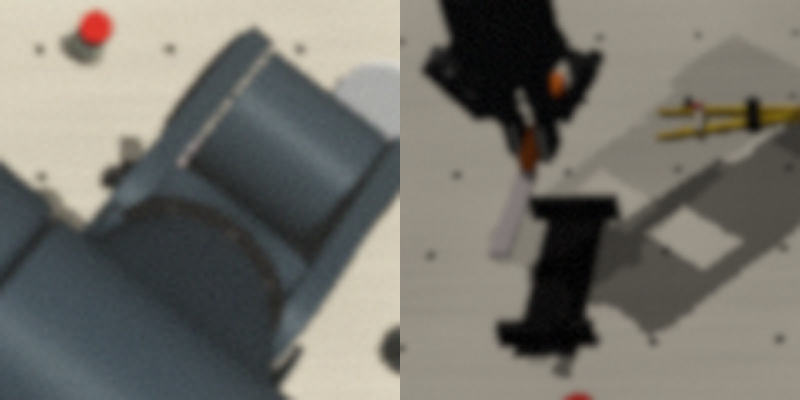

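```bash
python3 -c "
from h import *
go([.403,.047,.13],-.243)"
```

```text
shift [ 0.134  -0.0059 -0.3179] yaw 0.1781
```

arm_command(
  rows=[
    [0.012,0,-0.028,0.04],
    [0.025,0,-0.058,0.08],
    [0.038,0,-0.09,0.12],
    [0.052,0,-0.124,0.16],
    [0.067,0,-0.16,0.178],
  ],
)

```text
time_s: 3.22
position: [0.4573, -0.113, 0.1222]
orientation: [-0.088, 0.086, 0.702, -0.701]
wrist_force: [1.0, 0.9, -0.3]
opening: 0.0113
```

```bash
python3 -c "
from h import *
print(tool()[0]);go([.403,.047,.08],-.243)"
```

```text
[ 0.45734455 -0.11299255  0.12215055]
shift [ 0.0916  0.0424 -0.1419] yaw -0.0032
```

arm_command(
  rows=[
    [0.02,0,-0.03,0],
    [0.04,0,-0.06,0],
    [0.06,0,-0.09,0],
    [0.08,0.02,-0.12,0],
    [0.092,0.042,-0.142,0],
  ],
)

```text
time_s: 3.63
position: [0.4011, 0.0479, 0.0811]
orientation: [-0.086, 0.085, 0.702, -0.702]
wrist_force: [-0.5, 0.5, -0.4]
opening: 0.0114
```

arm_command(
  rows=[
    [0,0.01,0,0],
    [0,0.02,0,0],
    [0,0.03,0,0],
    [0,0.03,0,0],
    [0,0.03,0,0],
  ],
)

```text
time_s: 4.05
position: [0.4026, 0.0458, 0.0504]
orientation: [-0.087, 0.085, 0.702, -0.702]
wrist_force: [0.0, -0.3, -0.2]
opening: 0.0113
```

```bash
python3 -c "
from h import *
print(tool()[0],psi());go([.403,.047,.026],-.243)
b=get_image('scene');a=get_image('top')
c=np.hstack([cv2.resize(a[140:240,230:330],(400,400),interpolation=2),cv2.resize(b[160:280,215:335],(400,400),interpolation=2)])
cv2.imwrite('pics/s3.png',c)"
```

```text
[0.40255214 0.04578873 0.05040778] -0.2430934942860188
shift [-0.0002  0.0244 -0.0013] yaw -0.0001
```

View pics/s3.png

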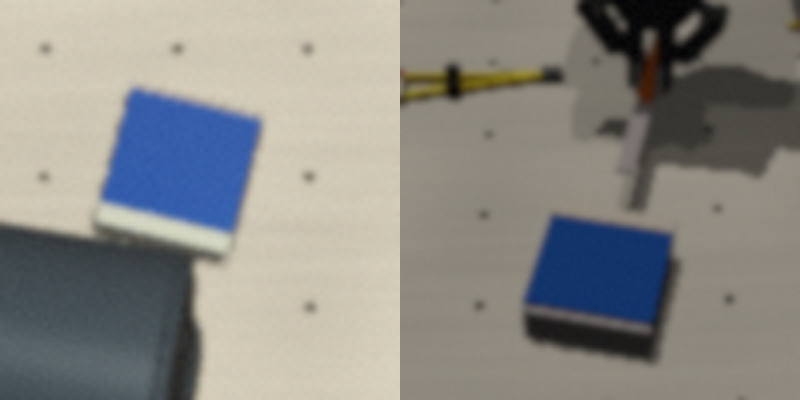

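```bash
python3 -c "
from h import *
p,M=tool();ce=np.array([np.cos(-.243),np.sin(-.243),0])
print(proj('scene',p+ce*.112+[0,0,.008]),onz('scene',284,222.4,.058), onz('scene',284,222.4,.05),p+ce*.112)
print('lip mid from scene',onz('scene',278.9,227.5,.045))"
```

```text
[281.60613801 210.67463266] [0.55492675 0.02318656 0.058     ] [0.54739427 0.02361232 0.05      ] [0.51216862 0.0185426  0.0512658 ]
lip mid from scene [0.56082333 0.00953397 0.045     ]
```

arm_command(
  rows=[
    [0,0.01,0,0],
    [0,0.02,0,0],
    [0,0.024,0,0],
    [0,0.024,0,0],
    [0,0.024,0,0],
  ],
)

```text
time_s: 4.57
position: [0.4037, 0.0454, 0.0276]
orientation: [-0.086, 0.086, 0.702, -0.702]
wrist_force: [0.1, 0.3, -1.4]
opening: 0.0113
```

arm_command(
  rows=[
    [-0.01,0,0,0],
    [-0.02,0,0,0],
    [-0.03,0,0,0],
    [-0.036,0,0,0],
    [-0.04,0,0,0],
  ],
)

```text
time_s: 4.98
position: [0.4449, 0.0353, 0.0276]
orientation: [0.085, -0.087, -0.702, 0.702]
wrist_force: [-0.5, -0.1, -1.0]
opening: 0.0107
```

arm_command(
  rows=[
    [0,0,0,0],
    [0,0,0,0],
  ],
)

```text
time_s: 5.15
position: [0.4425, 0.0359, 0.0273]
orientation: [-0.086, 0.086, 0.702, -0.702]
wrist_force: [-0.7, -0.0, -1.0]
opening: 0.0109
```

arm_command(
  rows=[
    [-0.001,-0.006,0,0],
    [-0.002,-0.012,0,0],
    [-0.003,-0.018,0,0],
    [-0.004,-0.024,0,0],
    [-0.005,-0.028,0,0],
  ],
)

```text
time_s: 5.57
position: [0.4471, 0.0348, 0.0562]
orientation: [-0.086, 0.086, 0.702, -0.702]
wrist_force: [-1.1, 0.3, -1.4]
opening: 0.0116
```

```bash
python3 -c "
from h import *
print(tool()[0],psi(),get_state()['wrist_force'])
b=get_image('scene');a=get_image('top')
c=np.hstack([cv2.resize(a[140:240,230:330],(400,400),interpolation=2),cv2.resize(b[160:280,215:335],(400,400),interpolation=2)])
cv2.imwrite('pics/s4.png',c)"
```

```text
[0.44710129 0.03482151 0.05621596] -0.2430472452705023 [-1.08309832  0.29898141 -1.42454864]
```

View pics/s4.png

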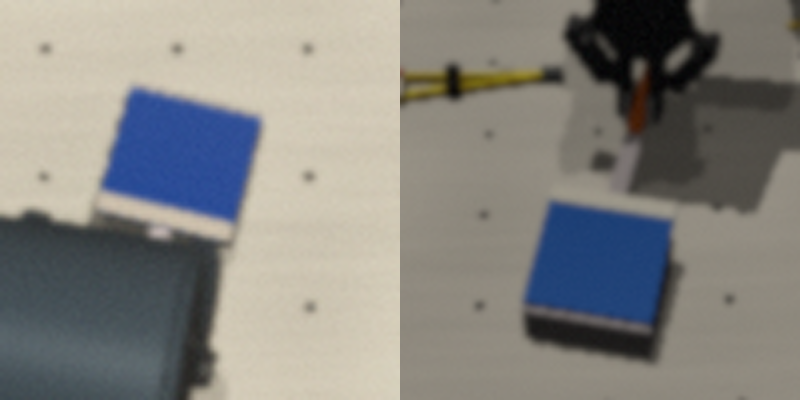

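arm_command(
  rows=[
    [-0.006,-0.013,0,0],
    [-0.011,-0.02,0,0],
    [-0.017,-0.028,0,0],
    [-0.023,-0.034,0,0],
    [-0.029,-0.039,0,0],
  ],
)

```text
time_s: 6.08
position: [0.4754, 0.0277, 0.0947]
orientation: [-0.086, 0.086, 0.702, -0.702]
wrist_force: [-0.9, -0.1, -1.1]
opening: 0.0113
```

arm_command(
  rows=[
    [-0.007,-0.004,0,0],
    [-0.015,-0.009,0,0],
    [-0.022,-0.011,0,0],
    [-0.03,-0.014,0,0],
    [-0.038,-0.015,0,0],
  ],
)

```text
time_s: 6.5
position: [0.5132, 0.0184, 0.1096]
orientation: [0.086, -0.086, -0.702, 0.702]
wrist_force: [-0.7, 0.8, -0.6]
opening: 0.011
```

arm_command(
  rows=[
    [-0.008,-0.002,0,0],
    [-0.016,-0.002,0,0],
    [-0.024,-0.001,0,0],
    [-0.032,0,0,0],
    [-0.036,0,0,0],
  ],
)

```text
time_s: 6.92
position: [0.5488, 0.0095, 0.109]
orientation: [0.085, -0.086, -0.702, 0.702]
wrist_force: [-1.2, -0.1, -0.3]
opening: 0.011
```

```bash
python3 -c "
from h import *
print(tool()[0],psi(),get_state()['wrist_force'])
b=get_image('scene');a=get_image('top')
c=np.hstack([cv2.resize(a[140:240,230:330],(400,400),interpolation=2),cv2.resize(b[160:280,215:335],(400,400),interpolation=2)])
cv2.imwrite('pics/s5.png',c)"
```

```text
[0.54884233 0.00948045 0.10900153] -0.24334053918984533 [-1.246189   -0.05240755 -0.27711001]
```

View pics/s5.png

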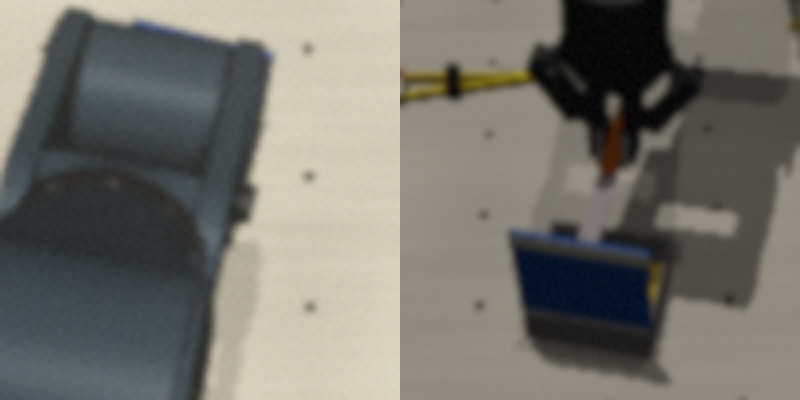

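arm_command(
  rows=[
    [0.015,0,0,0],
    [0.035,0,0,0],
    [0.065,-0.01,0,0],
    [0.095,-0.02,0,0],
    [0.1,-0.025,0,0],
  ],
)

```text
time_s: 7.43
position: [0.443, 0.0358, 0.1342]
orientation: [-0.089, 0.082, 0.702, -0.702]
wrist_force: [-1.3, -0.5, -0.9]
opening: 0.0113
```

```bash
python3 -c "
from h import *
print(tool()[0]);go([.517,-.28,.13],-.065)"
```

```text
[0.44296546 0.03582133 0.13421611]
shift [-0.1477  0.003   0.2888] yaw -0.1773
```

arm_command(
  rows=[
    [0,0,0.033,0],
    [-0.005,0,0.066,0],
    [-0.01,0,0.1,0],
    [-0.02,0,0.135,-0.05],
    [-0.035,0,0.168,-0.11],
  ],
)

```text
time_s: 7.85
position: [0.4424, -0.1384, 0.1344]
orientation: [-0.047, 0.046, 0.706, -0.705]
wrist_force: [0.5, 0.2, -0.7]
opening: 0.0115
```

```bash
python3 -c "
from h import *
print(tool()[0]);go([.517,-.28,.06],-.065)"
```

```text
[ 0.44243874 -0.13843226  0.13441692]
shift [-0.0924  0.0742  0.1307] yaw -0.0653
```

arm_command(
  rows=[
    [-0.022,0,0.032,-0.03],
    [-0.044,0,0.064,-0.065],
    [-0.068,0,0.096,-0.065],
    [-0.092,0.03,0.131,-0.065],
    [-0.092,0.07,0.131,-0.065],
  ],
)

```text
time_s: 8.27
position: [0.5249, -0.2887, 0.0734]
orientation: [0.019, -0.031, -0.702, 0.712]
wrist_force: [1.3, -1.0, -0.8]
opening: 0.0114
```

arm_command(
  rows=[
    [0,0,0,0],
    [0,0.01,0,0],
  ],
)

```text
time_s: 8.43
position: [0.516, -0.2782, 0.0572]
orientation: [-0.026, 0.023, 0.708, -0.706]
wrist_force: [0.0, 0.2, -0.2]
opening: 0.0112
```

```bash
python3 -c "
from h import *
print(tool()[0]);go([.517,-.28,.017],-.065)"
```

```text
[ 0.51596821 -0.2782324   0.05719372]
shift [-0.0013  0.0402  0.0018] yaw -0.0042
```

arm_command(
  rows=[
    [-0.001,0.015,0.002,-0.004],
    [-0.001,0.028,0.002,-0.004],
    [-0.001,0.036,0.002,-0.004],
    [-0.001,0.04,0.002,-0.004],
    [-0.001,0.04,0.002,-0.004],
  ],
)

```text
time_s: 8.85
position: [0.5179, -0.2801, 0.0196]
orientation: [-0.022, 0.022, 0.707, -0.707]
wrist_force: [0.4, 0.2, -0.4]
opening: 0.0115
```

arm_command(
  rows=[
    [0,0,0,0],
    [0,0,0,0],
    [0,0,0,0],
    [0,0,0,0],
    [0,0,0,0],
  ],
  claw=0.45,
)

```text
time_s: 9.27
position: [0.5183, -0.281, 0.0198]
orientation: [0.022, -0.023, -0.707, 0.707]
wrist_force: [-0.4, -0.7, -0.2]
opening: 0.0469
```

arm_command(
  rows=[
    [0,-0.02,0,0],
    [0,-0.05,0,0],
    [0,-0.085,0,0],
    [0,-0.12,0,0],
    [0,-0.13,0,0],
  ],
)

```text
time_s: 9.68
position: [0.5205, -0.2827, 0.1547]
orientation: [0.02, -0.025, -0.705, 0.709]
wrist_force: [1.8, -0.4, 0.3]
opening: 0.0469
```

```bash
python3 -c "
from h import *
print(tool()[0]);go([.44,-.06,.2],-.065)"
```

```text
[ 0.52053898 -0.2827224   0.15465034]
shift [ 0.0943 -0.0473 -0.2168] yaw 0.0009
```

arm_command(
  rows=[
    [0.02,-0.01,-0.036,0],
    [0.04,-0.02,-0.073,0],
    [0.06,-0.03,-0.11,0],
    [0.08,-0.04,-0.145,0],
    [0.094,-0.047,-0.18,0],
  ],
  claw=0.25,
)

```text
time_s: 10.1
position: [0.434, -0.094, 0.1964]
orientation: [-0.023, 0.023, 0.707, -0.707]
wrist_force: [0.4, 0.6, 0.9]
opening: 0.0642
```

Run:
```python
from h import *
for cam,roi in(('top',(155,170,192,250)),('scene',(362,190,410,255))):
    ims=np.mean([get_image(cam).astype(float) for _ in range(6)],0)
    np.save(f'pics/{cam}_tw.npy',ims); x0,y0,x1,y1=roi
    c=cv2.resize(ims[y0:y1,x0:x1].astype(np.float32),None,fx=4,fy=4,interpolation=cv2.INTER_CUBIC).clip(0,255).astype(np.uint8)
    H=cv2.cvtColor(c,cv2.COLOR_BGR2HSV)
    for n,m,z in(('dark',(H[...,2]<75)&(H[...,1]<110),.037),('red',(c[...,2].astype(int)-np.maximum(c[...,1],c[...,0])>40),.036),('white',(H[...,2]>(180 if cam=='top' else 140))&(H[...,1]<60),.036)):
        k,l,s,ce=cv2.connectedComponentsWithStats(m.astype(np.uint8))
        for i in range(1,k):
            if s[i,4]>40:
                u,v=(ce[i]+.5)/4-.5; print(cam,n,s[i,2:],(u+x0).round(2),(v+y0).round(2),onz(cam,u+x0,v+y0,z).round(4)[:2])
```

```text
top dark [ 49  24 687] 170.92 205.58 [0.5261 0.3013]
top dark [ 148   58 3828] 174.05 244.0 [0.4137 0.2881]
top red [ 10  18 129] 171.56 187.6 [0.5799 0.3017]
top white [  148   303 22235] 173.75 201.64 [0.5379 0.2937]
top white [ 23  10 166] 175.75 188.42 [0.5774 0.2893]
top white [ 11  55 319] 166.96 225.85 [0.4666 0.3107]
scene dark [ 15  20 229] 379.75 197.48 [0.4449 0.3062]
scene dark [  99  111 2935] 381.74 218.43 [0.5287 0.2928]
scene dark [ 28  25 420] 389.16 209.4 [0.4945 0.3216]
scene dark [ 115   72 2677] 388.13 243.53 [0.6183 0.2889]
scene dark [ 5 22 63] 378.09 239.64 [0.6044 0.266 ]
scene white [  192   260 26140] 387.03 217.9 [0.5263 0.3082]
```

```bash
python3 -c "
from h import *
print(tool()[0]);go([.527,.302,.12],-.07)"
```

```text
[ 0.43613028 -0.0962376   0.1958522 ]
shift [-0.0647  0.0759 -0.4033] yaw 0.0046
```

arm_command(
  rows=[
    [0,0,-0.036,0],
    [0,0,-0.073,0],
    [0,0,-0.11,0],
    [0,0,-0.146,0],
    [0,0,-0.18,0.005],
  ],
  claw=0.3,
  grip_force=40,
)

```text
time_s: 11.12
position: [0.4475, 0.0855, 0.1961]
orientation: [-0.025, 0.025, 0.707, -0.707]
wrist_force: [0.0, -0.0, -0.5]
opening: 0.06
```

arm_command(
  rows=[
    [-0.005,0,-0.036,0],
    [-0.015,0,-0.073,0],
    [-0.03,0,-0.11,0],
    [-0.045,0,-0.146,0],
    [-0.06,0.01,-0.18,0],
  ],
)

```text
time_s: 11.53
position: [0.5218, 0.262, 0.1876]
orientation: [-0.023, 0.026, 0.707, -0.706]
wrist_force: [0.2, -0.4, 0.7]
opening: 0.0598
```

arm_command(
  rows=[
    [-0.002,0.015,-0.02,0],
    [-0.004,0.03,-0.04,0],
    [-0.004,0.05,-0.043,0],
    [-0.004,0.066,-0.043,0],
    [-0.004,0.066,-0.043,0],
  ],
)

```text
time_s: 11.95
position: [0.5244, 0.3016, 0.1163]
orientation: [0.027, -0.022, -0.706, 0.708]
wrist_force: [-0.2, -0.2, -1.4]
opening: 0.0599
```

```bash
python3 -c "
from h import *
print(tool()[0],psi(),get_state()['opening']);go([.527,.302,.013],-.07)
b=get_image('scene')
cv2.imwrite('pics/s6.png',cv2.resize(b[150:270,330:450],(600,600),interpolation=2))"
```

```text
[0.52440321 0.30159443 0.1163031 ] -0.06873089121242361 0.059906588127686976
shift [-0.0033  0.1033 -0.0009] yaw 0.0013
```

View pics/s6.png

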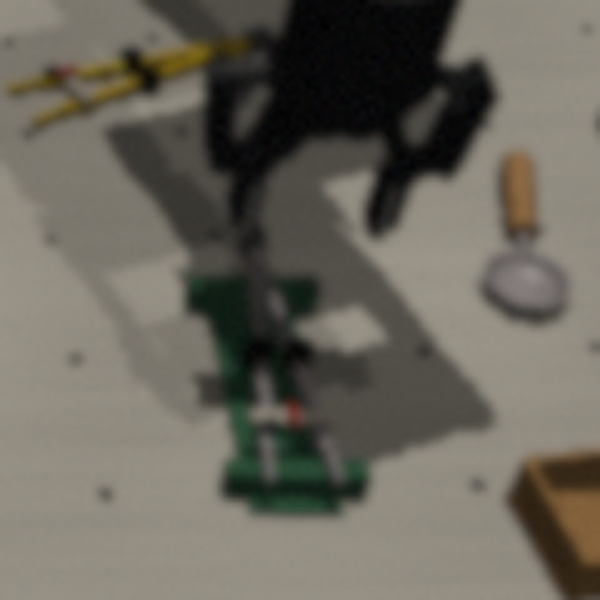

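```bash
python3 -c "
from h import *
p=tool()[0]
print(proj('scene',[.527,.302,.037]),onz('scene',386-.4,220-.2,.037)); q=(proj('scene',p)-[330,150])*5;print(q)"
```

```text
[384.91306076 217.89172709] [0.53425407 0.30218714 0.037     ]
[303.758772   228.98267928]
```

arm_command(
  rows=[
    [-0.006,0.03,-0.001,0],
    [-0.006,0.06,-0.001,0],
    [-0.006,0.085,-0.001,0],
    [-0.006,0.103,-0.001,0],
    [-0.006,0.103,-0.001,0],
  ],
)

```text
time_s: 12.42
position: [0.5312, 0.3014, 0.0146]
orientation: [0.027, -0.023, -0.706, 0.707]
wrist_force: [0.8, -1.2, -0.3]
opening: 0.0597
```

arm_command(
  rows=[
    [0,0,0,0],
    [0,0,0,0],
    [0,0,0,0],
    [0,0,0,0],
    [0,0,0,0],
  ],
  claw=0.6,
)

```text
time_s: 12.83
position: [0.5343, 0.3032, 0.0191]
orientation: [-0.023, 0.026, 0.707, -0.706]
wrist_force: [0.1, -0.7, 4.5]
opening: 0.0338
```

arm_command(
  rows=[
    [0,0,0,0],
    [0,0,0,0],
    [0,0,0,0],
    [0,0,0,0],
    [0,0,0,0],
  ],
  claw=0.65,
)

```text
time_s: 13.25
position: [0.5346, 0.3035, 0.0194]
orientation: [-0.023, 0.026, 0.707, -0.706]
wrist_force: [1.5, 0.5, 7.9]
opening: 0.03
```

arm_command(
  rows=[
    [0,-0.01,0,0],
    [0,-0.03,0,0],
    [0,-0.06,0,0],
    [0,-0.09,0,0],
    [0,-0.12,0,0],
  ],
)

```text
time_s: 13.67
position: [0.532, 0.3026, 0.1387]
orientation: [0.025, -0.024, -0.707, 0.707]
wrist_force: [-0.0, 0.2, -0.1]
opening: 0.0302
```

```bash
python3 -c "
from h import *
print(tool()[0],psi(),get_state()['opening'],get_state()['wrist_force'])
go([.75,.1,.38],-.07)
b=get_image('scene')
cv2.imwrite('pics/s7.png',cv2.resize(b[150:270,330:450],(600,600),interpolation=2))"
```

```text
[0.53196604 0.30258314 0.1386815 ] -0.06916781262300864 0.030207369073292814 [-0.01244659  0.21370801 -0.11474651]
shift [-0.2312 -0.2415  0.1871] yaw 0.0008
```

View pics/s7.png

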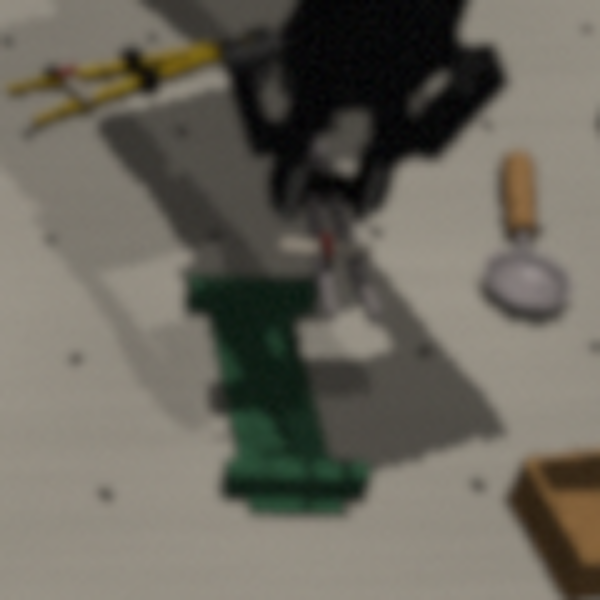

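```bash
python3 -c "
from h import *
for P in([.75,0,.45],[.8,0,.5],[.78,0,.42]):
    e=np.array([np.cos(.07),-np.sin(.07),0]);m=np.array(P)+e*.058+[0,0,.018]
    print(P,proj('scene',m),proj('scene',m+[0,.01,0])-proj('scene',m));go(P,-.07)"
```

```text
[0.75, 0, 0.45] [276.02407662 154.00176163] [ 7.06369259 -0.1403333 ]
shift [-0.2376 -0.3037  0.2874] yaw 0.0012
[0.8, 0, 0.5] [277.08916268 145.36840526] [ 8.12792486 -0.15804569]
shift [-0.2879 -0.3532  0.2838] yaw 0.0012
[0.78, 0, 0.42] [276.70422721 183.96482709] [ 7.06941912 -0.15083258]
shift [-0.2672 -0.2734  0.2855] yaw 0.0012
```

arm_command(
  rows=[
    [0,-0.02,0,0],
    [0,-0.05,0,0],
    [-0.01,-0.08,0.01,0],
    [-0.02,-0.11,0.03,0],
    [-0.035,-0.14,0.05,0],
  ],
)

```text
time_s: 14.13
position: [0.5626, 0.2505, 0.2789]
orientation: [0.024, -0.023, -0.707, 0.707]
wrist_force: [0.7, -0.6, -0.9]
opening: 0.03
```

arm_command(
  rows=[
    [-0.015,-0.02,0.02,0],
    [-0.03,-0.04,0.04,0],
    [-0.045,-0.06,0.06,0],
    [-0.06,-0.08,0.08,0],
    [-0.075,-0.1,0.1,0],
  ],
)

```text
time_s: 14.55
position: [0.6317, 0.1445, 0.3785]
orientation: [-0.025, 0.024, 0.707, -0.707]
wrist_force: [0.3, -0.1, -0.9]
opening: 0.0301
```

arm_command(
  rows=[
    [-0.03,-0.01,0.03,0],
    [-0.06,-0.025,0.055,0],
    [-0.09,-0.04,0.08,0],
    [-0.12,-0.05,0.11,0],
    [-0.15,-0.06,0.135,0],
  ],
)

```text
time_s: 14.97
position: [0.7706, 0.0009, 0.438]
orientation: [0.024, -0.025, -0.707, 0.707]
wrist_force: [1.9, -0.1, -0.4]
opening: 0.0301
```

arm_command(
  rows=[
    [0,0,0,0],
    [0,0,0,0],
  ],
)

```text
time_s: 15.13
position: [0.7714, -0.0002, 0.4348]
orientation: [-0.026, 0.025, 0.707, -0.707]
wrist_force: [0.2, 1.3, -0.8]
opening: 0.0298
```

Run:
```python
from h import *
p=tool()[0];ps=psi();print(p,ps,get_state()['opening'])
e=np.array([np.cos(ps),np.sin(ps),0]);m=p+e*.058+[0,0,.018];u,v=proj('scene',m);print(u,v)
im=np.mean([get_image('scene').astype(float) for _ in range(5)],0);np.save('pics/close.npy',im)
u0,v0=int(u)-35,int(v)-40
cv2.imwrite('pics/s8.png',cv2.resize(im[v0:v0+60,u0:u0+75].astype(np.float32),(750,600),interpolation=2).clip(0,255));print(u0,v0)
```

```text
[ 7.71368393e-01 -1.69791632e-04  4.34795102e-01] -0.0725469002095204 0.029800375750592422
276.2731904958343 171.94213764985892
241 131[ WARN:0@7.935] global loadsave.cpp:1063 imwrite_ Unsupported depth image for selected encoder is fallbacked to CV_8U.
```

View pics/s8.png

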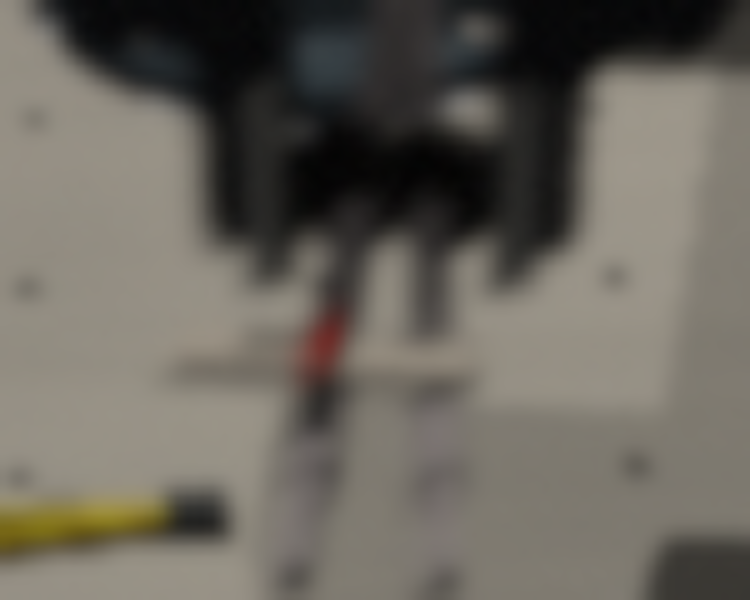

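Run:
```python
from h import *
im=np.load('pics/close.npy');u0,v0=241,131
p,_=tool();e=np.array([np.cos(-.0725),np.sin(-.0725),0]);n=np.array([-e[1],e[0],0]);m=p+e*.058+[0,0,.019]
a=proj('scene',m);print('dpx per 10mm x,y,z',proj('scene',m+.01*e)-a,proj('scene',m+.01*n)-a,proj('scene',m+[0,0,.01])-a)
for v in range(160,178):
    r=im[v,262:285]; red=(r[:,2]-np.maximum(r[:,1],r[:,0])).clip(8)-8; x=np.arange(262,285)
    g=r[:,1]; s=slice(3,18); dk=(110-g[6:16]).clip(0)
    print(v,'red',round(red.sum()), round((red*x).sum()/(red.sum()+1e-9),2),'dark',round(dk.sum()),round((dk*x[6:16]).sum()/(dk.sum()+1e-9),2),g[5:17].astype(int))
```

```text
dpx per 10mm x,y,z [-0.26997546  4.54537839] [7.14093729 0.17830454] [ 0.02180651 -5.6738846 ]
160 red 1 274.0 dark 212 274.44 [123 125 130 130 120  97  70  52  55  72 100 124]
161 red 23 273.89 dark 207 274.37 [136 138 139 135 122  97  69  51  54  75 104 127]
162 red 70 273.65 dark 213 274.13 [138 139 138 132 115  90  62  47  56  81 108 129]
163 red 127 273.35 dark 230 273.75 [129 129 127 119 102  77  53  45  62  89 113 129]
164 red 185 273.0 dark 247 273.25 [118 117 113 104  87  63  47  48  72  99 120 131]
165 red 206 272.67 dark 230 272.83 [115 113 109  98  82  60  48  56  84 112 128 135]
166 red 189 272.37 dark 206 272.62 [115 114 108  97  80  62  53  66  95 120 132 137]
167 red 138 272.21 dark 214 272.37 [110 110 104  91  74  60  55  71  97 116 125 127]
168 red 81 271.98 dark 258 272.47 [110 109 102  87  68  54  52  67  87 103 111 114]
169 red 27 271.47 dark 284 272.87 [119 115 106  90  69  52  47  61  78  94 105 109]
170 red 1 270.6 dark 278 272.94 [131 126 113  93  70  51  46  59  77  95 107 112]
171 red 0 0.0 dark 252 272.72 [140 132 116  93  70  51  48  66  84 102 114 118]
172 red 0 0.0 dark 225 272.48 [142 132 113  91  70  52  55  73  92 108 118 121]
173 red 0 0.0 dark 188 272.37 [141 130 110  92  73  62  65  80  97 111 120 122]
174 red 0 0.0 dark 126 272.29 [139 126 109  94  85  80  82  90 101 114 120 123]
175 red 0 0.0 dark 69 272.42 [136 123 111 102  97  95  94  97 104 115 121 123]
176 red 0 0.0 dark 57 272.74 [133 122 113 107 101  97  94  95 106 117 122 122]
177 red 0 0.0 dark 78 272.73 [132 121 113 106  99  92  88  91 104 117 121 122]
```

arm_command(
  rows=[
    [0,0,0,0],
    [0,0,0,0],
    [0,0,0,0],
    [0,0,0,0],
    [0,0,0,0],
  ],
  claw=0.61,
)

```text
time_s: 15.8
position: [0.7704, 0.0026, 0.4366]
orientation: [-0.024, 0.024, 0.707, -0.707]
wrist_force: [1.1, -0.5, -0.6]
opening: 0.0333
```

Run:
```python
from h import *
print(tool()[0],get_state()['opening'])
im=np.mean([get_image('scene').astype(float) for _ in range(8)],0);np.save('pics/close2.npy',im);u0,v0=241,131
for v in range(160,178):
    x=np.arange(258,285);r=im[v,258:285]; red=(r[:,2]-np.maximum(r[:,1],r[:,0])).clip(8)-8
    print(v,'red',round(red.sum()), round((red*x).sum()/(red.sum()+1e-9),2),r[4:22,1].astype(int))
cv2.imwrite('pics/s9.png',cv2.resize(im[v0:v0+60,u0:u0+75].clip(0,255).astype(np.uint8),(750,600),interpolation=2))
```

```text
[0.7704231  0.0025621  0.43664472] 0.0332635464780352
160 red 1 274.44 [145 144 141 137 136 135 136 135 123  96  66  49  50  75 110 135 144 146]
161 red 40 274.69 [145 144 144 144 144 143 143 138 119  90  63  48  46  69 103 130 142 145]
162 red 111 274.55 [145 144 143 140 139 140 140 133 113  86  64  49  40  58  94 125 140 145]
163 red 190 274.43 [144 143 138 132 129 129 128 121 104  83  67  52  38  53  92 123 140 144]
164 red 227 274.34 [144 143 137 127 119 118 117 110  99  89  79  62  43  57  95 126 141 145]
165 red 214 274.31 [142 142 138 132 125 124 121 112 102 100  95  75  49  61 100 129 142 145]
166 red 177 274.44 [130 132 133 131 129 128 123 110  97  97  97  79  53  62 100 127 138 140]
167 red 134 274.2 [111 112 114 115 114 114 107  91  73  74  79  69  48  58  90 114 123 125]
168 red 79 274.0 [106 106 105 104 103 100  89  69  47  47  57  56  50  65  86  99 104 106]
169 red 24 273.85 [125 124 122 121 119 113  94  64  37  36  48  58  71  89 102 105 106 106]
170 red 1 274.0 [141 141 140 139 137 130 106  68  38  40  55  72  92 110 118 119 118 117]
171 red 0 0.0 [146 146 146 146 144 135 108  68  43  53  67  84 105 118 124 124 123 123]
172 red 0 0.0 [147 147 147 147 144 133 106  67  48  62  76  93 110 121 123 123 123 123]
173 red 0 0.0 [147 147 147 146 143 131 105  73  60  69  81  97 114 122 123 123 123 123]
174 red 0 0.0 [146 146 146 146 142 129 109  90  82  79  83 100 116 122 123 123 123 123]
175 red 0 0.0 [146 146 146 145 141 129 114 105  99  89  87 102 117 122 123 123 123 123]
176 red 0 0.0 [146 146 145 145 140 127 112 106 101  89  86 101 114 120 122 122 123 122]
177 red 0 0.0 [145 145 145 145 138 122 107 100  93  80  79  91 105 115 121 122 122 123]
```

View pics/s9.png

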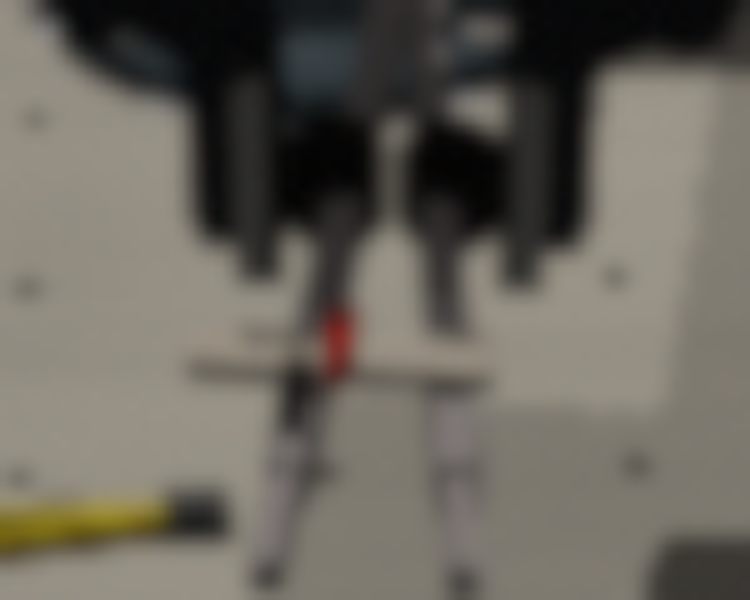

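arm_command(
  rows=[
    [0,0,0,0],
    [0.01,0,0,0],
    [0.03,0,0,0],
    [0.06,0,0,0],
    [0.09,0,0,0],
  ],
  claw=0.648,
)

```text
time_s: 16.62
position: [0.68, 0.0085, 0.4356]
orientation: [-0.025, 0.024, 0.707, -0.707]
wrist_force: [-0.6, -0.2, -0.8]
opening: 0.0298
```

arm_command(
  rows=[
    [0.035,0,0,0],
    [0.07,0.01,0,0],
    [0.105,0.02,0,0],
    [0.14,0.035,0,0],
    [0.165,0.06,0,0],
  ],
)

```text
time_s: 17.03
position: [0.5144, 0.0203, 0.3786]
orientation: [0.022, -0.026, -0.706, 0.707]
wrist_force: [1.5, 0.6, -1.3]
opening: 0.0305
```

arm_command(
  rows=[
    [0,0.035,0,0],
    [0,0.07,0,0],
    [0,0.105,0,0],
    [0,0.135,0,0],
    [0,0.16,0,0],
  ],
)

```text
time_s: 17.45
position: [0.5154, 0.0201, 0.2149]
orientation: [-0.025, 0.024, 0.707, -0.707]
wrist_force: [-0.3, -1.1, -0.6]
opening: 0.0302
```

```bash
python3 -c "
from h import *
print(tool()[0],get_state()['opening']);go([.514,.006,.08],-.07)"
```

```text
[0.51537816 0.02006753 0.21490563] 0.03023087523364455
shift [0.0003 0.1349 0.0141] yaw 0.0007
```

arm_command(
  rows=[
    [0,0.03,0.008,0],
    [0,0.06,0.014,0],
    [0,0.09,0.014,0],
    [0,0.115,0.014,0],
    [0,0.13,0.014,0],
  ],
)

```text
time_s: 17.87
position: [0.5143, 0.006, 0.0843]
orientation: [-0.026, 0.024, 0.707, -0.707]
wrist_force: [0.2, 0.7, -1.1]
opening: 0.0298
```

arm_command(
  rows=[
    [0,0,0,0],
    [0,0,0,0],
    [0,0,0,0],
    [0,0,0,0],
    [0,0,0,0],
  ],
)

```text
time_s: 18.28
position: [0.5163, 0.0059, 0.088]
orientation: [0.023, -0.026, -0.706, 0.707]
wrist_force: [-0.1, -0.5, 0.6]
opening: 0.03
```

Run:
```python
from h import *
p=tool()[0];print(p,psi(),get_state()['opening'],get_state()['wrist_force'])
b=np.mean([get_image('scene').astype(float) for _ in range(8)],0).clip(0,255).astype(np.uint8);np.save('pics/fin.npy',b)
e=np.array([np.cos(-.08),np.sin(-.08),0]);print('exp tips',proj('scene',p+e*.09+[0,0,.008]),'exp mark',proj('scene',p+e*.058+[0,0,.017]))
x=cv2.resize(b[170:250,230:325],(570,480),interpolation=2)
y=cv2.resize(b[180:280,145:191],(221,480),interpolation=2)
cv2.imwrite('pics/s10.png',np.hstack([x,y]))
```

```text
[0.51625541 0.00586431 0.08796561] -0.06903646314165192 0.030040775106554424 [-0.11115989 -0.50295609  0.59118825]
exp tips [275.19156282 227.10832733] exp mark [275.84165023 215.33185024]
```

Run:
```python
from h import *
b=np.load('pics/fin.npy').astype(float);x=np.arange(262,290)
for v in range(208,226):
    r=b[v,262:290];red=(r[:,2]-np.maximum(r[:,1],r[:,0])).clip(8)-8
    print(v,round(red.sum()),round((red*x).sum()/(red.sum()+1e-9),2),r[6:24,1].astype(int))
h=cv2.cvtColor(b.astype(np.uint8),cv2.COLOR_BGR2HSV)
for n,lo,hi,(x0,y0,x1,y1),z in(('orange',(5,150,120),(20,255,255),(145,195,200,262),.036),('blue',(105,120,40),(130,255,255),(230,190,320,290),.1)):
    ys,xs=np.nonzero(cv2.inRange(h[y0:y1,x0:x1],lo,hi));print(n,len(xs),xs.mean()+x0,ys.min()+y0,ys.max()+y0,onz('scene',xs.mean()+x0,ys.mean()+y0,z))
print('cover expected rows upright: top',proj('scene',[.643,-.0125,.146]),'bottom',proj('scene',[.643,-.0125,.045]))
t=get_image('top');ht=cv2.cvtColor(t,cv2.COLOR_BGR2HSV)
ys,xs=np.nonzero(cv2.inRange(ht[165:245,350:385],(5,150,120),(20,255,255)));print('top orange',len(xs),onz('top',xs.mean()+350,ys.mean()+165,.036))
```

```text
208 3 273.67 [141 138 136 132 120  95  74  85 106 111  97  79  81  89  87  78  75  75]
209 38 273.47 [141 140 139 134 116  88  73  91 111 114 100  84  82  86  82  78  77  77]
210 81 273.31 [137 136 135 128 108  80  77 100 118 120 109  96  93  91  84  79  77  77]
211 95 273.11 [131 130 130 122 101  78  88 113 127 128 123 115 112 105  90  79  75  74]
212 79 273.03 [121 121 122 115  93  76  94 118 128 130 128 125 122 112  93  76  69  68]
213 43 272.93 [112 111 111 102  82  67  85 107 116 117 116 114 110 101  85  68  61  60]
214 9 272.89 [112 111 108  96  73  61  78  98 107 109 105  99  92  83  70  61  56  56]
215 0 0.0 [118 118 113  98  75  64  83 103 112 113 109 101  90  76  63  57  55  55]
216 0 0.0 [120 120 116 103  82  75  93 110 117 115 110 106  97  80  63  56  55  55]
217 0 0.0 [120 120 117 107  93  87  99 112 116 109 103 104  99  83  64  57  55  55]
218 0 0.0 [120 119 117 110  98  92 102 112 111  99  92  98  97  83  65  56  55  54]
219 0 0.0 [120 119 117 110 100  95 102 110 103  87  82  91  92  78  63  55  55  54]
220 0 0.0 [120 119 118 112 104 100 105 106  94  75  75  87  89  75  61  55  54  55]
221 0 0.0 [119 120 118 114 107 103 103  97  81  67  73  88  89  75  61  55  54  56]
222 0 0.0 [119 119 118 115 108 100  93  78  64  60  72  89  91  77  61  55  55  55]
223 0 0.0 [114 113 113 111 106  98  84  63  52  57  72  88  91  77  61  55  55  55]
224 0 0.0 [ 99  98  99 100  99  94  80  61  52  57  70  85  87  74  61  55  55  55]
225 0 0.0 [76 76 76 79 82 82 73 60 54 56 64 74 75 67 58 56 54 55]
orange 96 174.57291666666666 203 228 [ 0.49926182 -0.27761892  0.036     ]
blue 99 270.16161616161617 230 257 [ 0.65461572 -0.01460644  0.1       ]
cover expected rows upright: top [270.70898004 224.35205808] bottom [271.22134268 251.95879724]
top orange 186 [ 0.4919932  -0.27595008  0.036     ]
```

```bash
python3 -c "
from h import *
print(sign_off())"
```

```text
the job is handed in; nothing more can be done
None
```

I finished the job and handed it in at about 18.6 s of the 58 s allowed; the hand-in reports no verdict.

- **Cover:** I levered it open with the spatula blade. In the last scene picture its blue face spans rows 230–257, close to the rows 224–252 I expect for an upright cover (about 1.6 rad).
- **Spatula:** It is back on the black rest and let go. In both views its handle lies within 3 to 5 mm of where it started.
- **Tweezers:** They are held at a 30.0 mm opening. In the final picture the black index is at column 272.95 and the red mark at 273.0 to 273.2, so they differ by about 0.5 mm at most.
- **Tips:** By calculation they are within about 1 to 2 cm of the case middle and about 9 to 10 cm above the table. The wrist force showed no contact.

**Checks that were weak or disagreed:**
- I could not see the tips at the end. The cover hides them from the scene camera, and I had already used all 12 pictures, so that check was numbers only.
- The mark sits about 3 px higher and 3 px to one side of where the tool pose predicts. That means the tweezers sit roughly 7 mm off in the fingers, which I judged harmless within the 35 mm limit.
- The black index partly covers the red mark in the picture, which could bias the level reading slightly.
- The last check did not re-measure the bystanders. I saw no contact with any of them during the moves.

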